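# Move the spice jars to the new rack in reverse order

## Robot

A 6-joint arm with a two-finger parallel gripper is mounted at the origin on a cart in front of the work surface, level with it; the furniture and walls round the work are solid. World frame = base frame: x ahead of the robot, y to its left, z up, the work surface at z = 0. Lengths are in mm, angles in rad, forces in N, time in s.
With the tool pointing down it reaches from about 300 to 825 mm from the base axis. Payload 5.4 kg.
Tool frame: the origin (TCP) lies between the finger pads; the fingertips stand 14 mm ahead of it and the grasp point (between the pads) lies 5 mm behind it; z points along the fingers, y is the direction in which the jaws open and shut (so a half turn about z gives the same grasp; the last joint's range is limited). The gripper opens to 92 mm and grips with 3 to 60 N. Pads are 20 mm wide; open, the fingers measure 128 mm over their backs; the gripper's body (75 mm by 189 mm) begins 69 mm behind the grasp point.
Start: joints at [1.065, 0.158, 1.597, -0, 1.386, -0.21], TCP at [167.626, 550.007, 228.601] pointing down, gripper open.
Joint ranges: [-2.91, 2.91], [-0.94, 2.29], [0.18, 2.7], [-1.29, 4.43], [0.17, 2.64], [-3, 3]. Speed limits (rad/s): [2.57, 2.57, 3.14, 3.14, 3.14, 3.14].

## Interface

Orientations are given as a unit quaternion [w, x, y, z].
In Python, from bench import robot, get_image gives the robot as it stands.
- The arm moves only by the tool step_arm, never from a script. Its arguments are lists of equal length, an entry for each row: "travel": the shift along the world's x, y, z in mm, a list of three; "spin": the turn about the world's z in rad; "hand": the opening, from 0 (shut) to 1 (fully open). In form: {"travel": [[x, y, z], ...], "spin": [spin, ...], "hand": [hand, ...]}. A call has 1 to 10 rows; each row is the pose to reach, as a shift and turn from the pose commanded when the call began; what a row does not reach only later rows make up. A row lasts 1/8 s, in which the tool goes at most 62.5 mm and 10.7 degrees, less where a joint would pass 70% of its speed; a pose out of reach is approached as far as the arm can. A call with a gripper value outside its range is refused whole. The fingers move at their own pace and stop on an object; the grip force is fixed at half the most. Time passes only in rows, so rows that repeat a pose let the fingers close. It gives the time, the measured TCP pose, the force and the opening at its end, in the units of the state.
- robot.state(): the state, without advancing time (a new reading comes with each control period).
- get_image(name): name is "side" or "top"; returns a dict with "color" (400x640x3 uint8, blue, green, red), "depth" (400x640 float32, mm along the optical axis (not along the pixel's ray), 0 where there is no reading), "fov_y" (degrees; the focal length in pixels is half the picture's height over the tangent of half this angle, whatever the lens; pixels are square), "cx", "cy" (the principal point, pixels), "dist" ([k1, k2, p1, p2, k3] as OpenCV has them; the pictures are not rectified), "position" and "rotation" of the camera in the world. Camera axes: x right, y down, z forward; pixel columns grow to the right and rows downward; lengths in mm; the calibration is good to about 2 mm. A picture is of the moment at which its call begins.
- robot.hand_in(): hands the job in, once; it reports no verdict.
The state is a dict: "t": time; "qpos": joint angles; "joint_velocities": joint speeds; "joint_torque": joint torques, N m; "ee_pos": TCP position; "ee_rot": TCP orientation; "contact_force": force on the tool from outside, world axes, zero at the start; "wrist_torque": the same for the moment, N m; "opening": opening from 0.0 (shut) to 1.0 (fully open).
Only numpy, scipy, OpenCV 4.12 (cv2) and the standard library are available. Lean on these libraries where they do the work, as an engineer would, in place of code of your own. Each camera call takes 0.05 s, during which the arm holds its last target.

## Task

Move the four spice jars from the white rack to the wooden rack in reverse order, left to right mirrored: the jar from the left end of the white rack goes into the right end cell of the wooden rack, and so on, so that the old right end jar finishes at the left end (left and right as the robot sees them). Each jar must finish standing upright on the floor of its own cell, at rest and let go; do not tip any jar over, and leave the mug and the small white shakers where they are.

Things in the scene. Friction and masses are not known exactly. Their poses are not given: they have to be found in the camera images.
- old_rack: Old spice rack, full at the start: white with steel rails, a coloured tag on the front of each cell. 72 x 272 mm (own x, y), fixed. Origin: centre of underside; +x away from robot, +y to its left, yaw up to 0.4 rad. Four cells at own y = +0.099, +0.033, -0.033, -0.099 m, x = 0. Cell floor at z = 8 mm, 60 x 60 mm inside; dividers 6 mm thick, top 27 mm; rails top 30 mm; end posts 33 mm.
- new_rack: New spice rack, empty at the start: brown wood, pale dividers, brass rails. 72 x 272 mm (own x, y), fixed. Origin: centre of underside; +x away from robot, +y to its left, yaw up to 0.4 rad. Four cells at own y = +0.099, +0.033, -0.033, -0.099 m, x = 0. Cell floor at z = 8 mm, 60 x 60 mm inside; dividers 6 mm thick, top 27 mm; rails top 30 mm; end posts 33 mm.
- jar_red: Spice jar of white ceramic with a red lid and a red band, round, 42 mm in diameter (lid 41 mm), 88 mm high, about 0.2 kg, loose and upright; origin at the centre of its underside, z up. The straight white side to grasp runs from 3 to 64 mm above the origin, the lid from 70 to 88 mm. Lid and jar are one piece.
- jar_yellow: Spice jar of white ceramic with a yellow lid and a yellow band, round, 42 mm in diameter (lid 41 mm), 88 mm high, about 0.2 kg, loose and upright; origin at the centre of its underside, z up. The straight white side to grasp runs from 3 to 64 mm above the origin, the lid from 70 to 88 mm. Lid and jar are one piece.
- jar_green: Spice jar of white ceramic with a green lid and a green band, round, 42 mm in diameter (lid 41 mm), 88 mm high, about 0.2 kg, loose and upright; origin at the centre of its underside, z up. The straight white side to grasp runs from 3 to 64 mm above the origin, the lid from 70 to 88 mm. Lid and jar are one piece.
- jar_blue: Spice jar of white ceramic with a blue lid and a blue band, round, 42 mm in diameter (lid 41 mm), 88 mm high, about 0.2 kg, loose and upright; origin at the centre of its underside, z up. The straight white side to grasp runs from 3 to 64 mm above the origin, the lid from 70 to 88 mm. Lid and jar are one piece.
- tag_red: Small red tag, 34 x 18 x 3 mm, fixed on the front of the old rack at the cell where the red jar stands at the start; it stays there and so records that jar's old place. Its origin lies at the centre of that cell's floor; the tag itself hangs 46 mm in front of it (own -x), 9 mm higher.
- tag_yellow: Small yellow tag, 34 x 18 x 3 mm, fixed on the front of the old rack at the cell where the yellow jar stands at the start; it stays there and so records that jar's old place. Its origin lies at the centre of that cell's floor; the tag itself hangs 46 mm in front of it (own -x), 9 mm higher.
- tag_green: Small green tag, 34 x 18 x 3 mm, fixed on the front of the old rack at the cell where the green jar stands at the start; it stays there and so records that jar's old place. Its origin lies at the centre of that cell's floor; the tag itself hangs 46 mm in front of it (own -x), 9 mm higher.
- tag_blue: Small blue tag, 34 x 18 x 3 mm, fixed on the front of the old rack at the cell where the blue jar stands at the start; it stays there and so records that jar's old place. Its origin lies at the centre of that cell's floor; the tag itself hangs 46 mm in front of it (own -x), 9 mm higher.
- mug: Cream mug with a red inside, 87 mm in diameter, 113 mm over its handle, 90 mm high, loose; a bystander. Origin at the underside.
- pepper: White shaker with a steel top, 35 mm in diameter, 74 mm high, loose, of the two white shakers in front of the hob the one nearer to the racks; a bystander. Origin at the centre of its underside.
There are look-alikes about, which are no part of the job. Of the things that look like the jar_yellow, the smaller one is meant.

How it is judged:
By the outcome, as a careful person would: the job done as asked, in the order asked, and still so for the second after the job is handed in, with the robot touching nothing.
It also fails if it takes over 109 s, if anything falls off the work surface, if the arm or the gripper's body presses on something with over 40 N, if the wrist force passes 120 N, or if a joint passes its speed limit or range.

## Working session

There is one attempt and no reset: what is moved stays moved. The work goes in short steps, Python scripts to look and compute and a tool call to move; the robot and the scene stay as the last step left them, time stands still between calls to the robot, and variables do not carry over. Pictures are saved under pics/ and viewed, and the job is handed in when it is done.

Besides the shell and the picture viewer there is one more tool, called as a command line: name --pt "numbers of a row" for each row, then --argument value for the rest. step_arm: Moves the arm, as the interface text tells. Its arguments: {"type":"object","properties":{"travel":{"type":"array"},"spin":{"type":"array"},"hand":{"type":"array"}},"required":["travel","spin","hand"]}

```bash
mkdir -p pics; ls; cat > h.py <<'E'
import numpy as np, cv2, pickle
from bench import robot, get_image
def grab(name,tag):
    d=get_image(name); pickle.dump(d,open(f'{tag}.pkl','wb')); cv2.imwrite(f'pics/{tag}.png',d['color']); return d
def load(tag): return pickle.load(open(f'{tag}.pkl','rb'))
def K(d):
    f=200/np.tan(np.radians(d['fov_y'])/2); return np.array([[f,0,d['cx']],[0,f,d['cy']],[0,0,1]])
def rays(d,uv):
    uv=np.array(uv,float).reshape(-1,1,2)
    n=cv2.undistortPoints(uv,K(d),np.array(d['dist'],float)).reshape(-1,2)
    R=np.array(d['rotation'],float)
    if R.size==4:
        from scipy.spatial.transform import Rotation as Ro
        R=Ro.from_quat([R[1],R[2],R[3],R[0]]).as_matrix()
    c=np.c_[n,np.ones(len(n))]
    return np.array(d['position'],float), c@R.T
def onplane(d,uv,z):
    o,r=rays(d,uv); return o+r*((z-o[2])/r[:,2:3])
def bydepth(d,uv):
    o,r=rays(d,uv); uv=np.array(uv).reshape(-1,2).astype(int)
    return o+r*d['depth'][uv[:,1],uv[:,0]][:,None]
E
python3 - <<'E'
from h import *
for n in('top','side'):
    d=grab(n,n+'0'); print(n,d['fov_y'],d['cx'],d['cy'],d['dist'],d['position'],d['rotation'])
print(robot.state())
E
```

```text
pics
top 46.64658137782897 315.8081661491939 196.04478662745984 [-0.03767022  0.          0.          0.          0.        ] [ 329.24857672  247.23609347 1051.08662999] [ 0.05094974 -0.6967621   0.71402935 -0.04570324]
side 42.75833919178719 324.6623366235239 194.2593005220098 [-0.0476905  0.         0.         0.         0.       ] [ 461.46489511 -659.46183941  855.5353777 ] [-0.40404     0.91469055 -0.00874614 -0.00404618]
{'t': 0.1, 'qpos': array([ 1.06488796e+00,  1.58967108e-01,  1.59809343e+00, -8.86171086e-06,
        1.38619349e+00, -2.10081028e-01]), 'joint_velocities': array([-0.00041718,  0.00109245, -0.00280339,  0.00095927, -0.00102295,
       -0.00023652]), 'joint_torque': array([-8.00201469e-04, -3.86502349e+01, -3.22960854e+01,  7.02132960e-02,
        3.38925468e-02, -7.08580023e-05]), 'ee_pos': array([167.3774345 , 549.53969688, 227.7344335 ]), 'ee_rot': array([-2.86991464e-04,  1.47374045e-01,  9.89080482e-01, -7.79549111e-04]), 'contact_force': array([ 0.37229608, -0.2024358 , -0.20724724]), 'wrist_torque': array([-0.03552912, -0.0193917 ,  0.02783028]), 'opening': 1.0003517886414943}
```

View pics/top0.png

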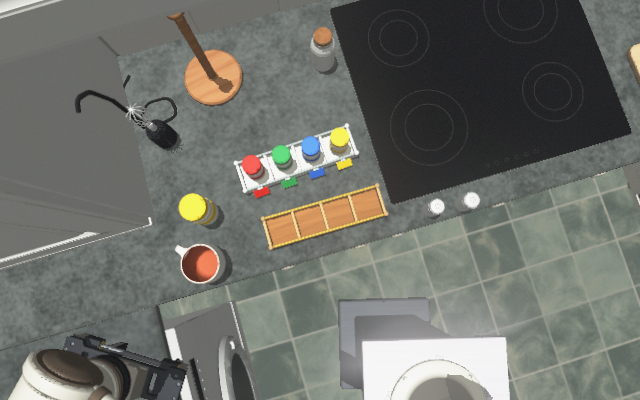

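View pics/side0.png

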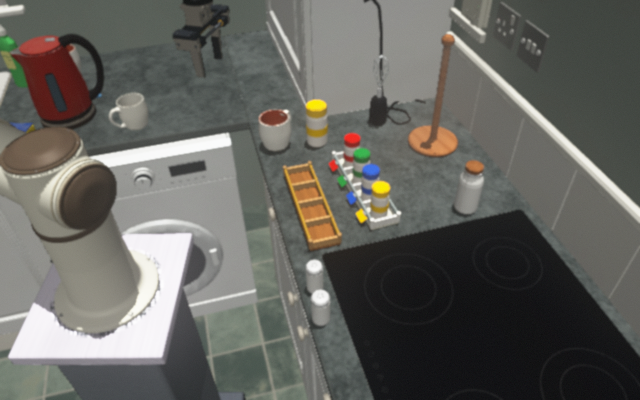

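The top view is seen from the robot's side, with up as +x and left as +y. The old rack reads red (252,166), green (282,155), blue (311,147), yellow (340,138). The empty wooden rack is at about (325,216).

There are two yellow-lidded things: (196,208), which is larger and stands outside the rack near the mug, and (340,138), which is smaller, in the rack and behind the yellow tag. The second one is jar_yellow. I'll measure next and confirm this in a crop.

```bash
cat > m.py <<'E'
from h import *
R={'red':[(0,8),(172,180)],'yellow':[(22,34)],'green':[(45,85)],'blue':[(100,125)]}
def blobs(d,c,roi,smin=110,vmin=60,amin=15):
    h=cv2.cvtColor(d['color'],cv2.COLOR_BGR2HSV); m=np.zeros(h.shape[:2],np.uint8)
    for a,b in R[c]: m|=cv2.inRange(h,(a,smin,vmin),(b,255,255))
    M=np.zeros_like(m); x0,y0,x1,y1=roi; M[y0:y1,x0:x1]=m[y0:y1,x0:x1]
    n,l,s,ce=cv2.connectedComponentsWithStats(M)
    return [(s[i,4],s[i,:4],ce[i],np.argwhere(l==i)[:,::-1]) for i in range(1,n) if s[i,4]>=amin]
E
python3 - <<'E'
from m import *
t=load('top0'); s=load('side0')
for c in R:
  for nm,d,roi in(('top',t,(170,110,400,230)),('side',s,(290,90,420,240))):
    for a,bb,ce,px in blobs(d,c,roi):
        P=bydepth(d,px); ok=d['depth'][px[:,1],px[:,0]]>0
        print(nm,c,a,bb,ce.round(1),'med3D',np.median(P[ok],0).round(0),'zmax',np.percentile(P[ok][:,2],90).round(0),'on96',onplane(d,ce,96)[0].round(1),'on17',onplane(d,ce,17)[0].round(1))
I=t['color'][110:260,170:400]; cv2.imwrite('pics/c1.png',cv2.resize(I,None,fx=3.4,fy=3.4,interpolation=cv2.INTER_CUBIC))
I=s['color'][90:250,240:420]; cv2.imwrite('pics/c2.png',cv2.resize(I,None,fx=3.7,fy=3.7,interpolation=cv2.INTER_CUBIC))
E
```

```text
top red 300 [241 155  20  20] [251.  164.3] med3D [532. 387.  96.] zmax 99.0 on96 [531.6 387.3  96. ] on17 [548.3 398.9  17. ]
top red 17 [252 171  12   8] [258.3 175.9] med3D [514. 377.  47.] zmax 53.0 on96 [506.3 372.2  96. ] on17 [521.  382.5  17. ]
top red 122 [253 186  17  12] [261.3 191.9] med3D [484. 375.  18.] zmax 23.0 on96 [472.3 366.   96. ] on17 [484.2 375.9  17. ]
side red 204 [344 133  17  15] [351.8 139.5] med3D [532. 380.  93.] zmax 96.0 on96 [531.6 375.5  96. ] on17 [538.9 483.2  17. ]
side red 41 [344 155   9   7] [348.3 158.1] med3D [523. 368.  42.] zmax 48.0 on96 [519.3 300.8  96. ] on17 [525.3 400.7  17. ]
side red 78 [328 160  10  12] [332.8 165.5] med3D [484. 375.  15.] zmax 21.0 on96 [481.4 274.1  96. ] on17 [483.5 371.2  17. ]
top yellow 290 [330 127  19  20] [339.3 136.9] med3D [586. 200.  96.] zmax 98.0 on96 [585.8 200.   96. ] on17 [607.  196.1  17. ]
top yellow 23 [330 146  17   7] [337.8 150.3] med3D [567. 202.  49.] zmax 54.0 on96 [556.8 204.2  96. ] on17 [575.6 200.6  17. ]
top yellow 117 [336 158  16  12] [343.9 163.7] med3D [544. 187.  18.] zmax 23.0
[... 2066 characters left out ...]
.] zmax 20.0 on96 [499.7 218.   96. ] on17 [503.7 309.3  17. ]
top blue 285 [301 136  19  20] [310.2 145.5] med3D [569. 262.  96.] zmax 99.0 on96 [568.7 261.9  96. ] on17 [588.5 263.2  17. ]
top blue 114 [309 167  16  12] [316.6 173. ] med3D [524. 249.  18.] zmax 23.0 on96 [509.5 250.   96. ] on17 [524.4 250.2  17. ]
side blue 205 [363 164  17  15] [370.7 170.9] med3D [569. 254.  94.] zmax 96.0 on96 [568.9 251.7  96. ] on17 [580.1 346.5  17. ]
side blue 26 [363 189   8   5] [366.6 191. ] med3D [562. 242.  43.] zmax 46.0 on96 [554.3 182.4  96. ] on17 [564. 270.  17.]
side blue 81 [346 192  10  13] [350.6 197.7] med3D [524. 248.  16.] zmax 21.0 on96 [517.7 161.4  96. ] on17 [523.5 246.7  17. ]
```

View pics/c1.png

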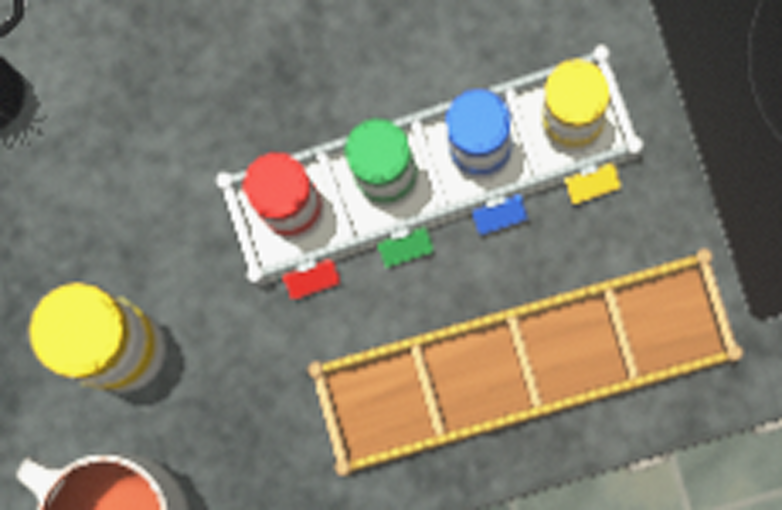

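View pics/c2.png

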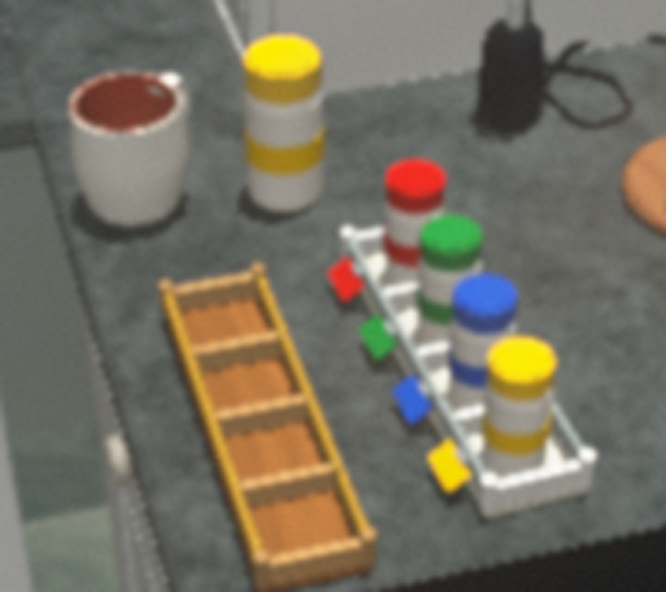

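The crops confirm it: the yellow jar in the rack's right end cell, behind the yellow tag, is the small one. The other is about 120 mm tall and stands alone. Next I'll fit the wooden rack's centre and yaw.

```bash
python3 - <<'E'
from m import *
t=load('top0')
# posts on z=33
p=np.array([(316,370),(704,257),(737,353),(343,468)])/3.4+[170,110]-0.35
Q=onplane(t,p,33)[:,:2]; print(Q.round(1),'c',Q.mean(0).round(1), 'sides',np.linalg.norm(Q-np.roll(Q,-1,0),axis=1).round(1))
v=(Q[0]+Q[3]-Q[1]-Q[2]); print('yaw',np.arctan2(-v[0],v[1]))
# hue mask of the rack footprint
h=cv2.cvtColor(t['color'],cv2.COLOR_BGR2HSV); m=cv2.inRange(h,(5,70,60),(32,255,255)); M=np.zeros_like(m); M[180:252,255:395]=m[180:252,255:395]
px=np.argwhere(M)[:,::-1]; P=bydepth(t,px); ok=(P[:,2]>24)&(P[:,2]<40); r=cv2.minAreaRect(P[ok][:,:2].astype(np.float32)); print('depth rect',r,ok.sum())
s=load('side0');p2=np.array([(259,268),(166,285),(262,562),(370,535)])/3.7+[240,90]-0.35
Q2=onplane(s,p2,33)[:,:2];print('side',Q2.round(1),Q2.mean(0).round(1))
# jars: top lid pixels only, rect centre
for c,roi in dict(red=(235,150,266,180),green=(270,140,295,170),blue=(298,132,324,163),yellow=(327,122,352,155)).items():
    px=np.vstack([b[3] for b in blobs(t,c,roi)]); P=bydepth(t,px); ok=P[:,2]>91; (x,y),rr=cv2.minEnclosingCircle(P[ok][:,:2].astype(np.float32)); print(c,round(x,1),round(y,1),rr,P[ok].mean(0).round(1))
T=np.array([[484.2,375.9],[504.1,313.3],[524.4,250.2],[544.1,187.6]]); v=T[0]-T[3]; y=np.arctan2(-v[0],v[1]); print('old yaw',y); print('cells',(T+46*np.array([np.cos(y),np.sin(y)])).round(1))
y=.3
E
```

```text
[[422.5 371.6]
 [490.3 117.3]
 [426.8  98.5]
 [358.9 354.8]] c [424.6 235.6] sides [263.2  66.2 265.1  65.8]
yaw 0.25980058099302444
depth rect ((424.24395751953125, 236.67413330078125), (74.28536987304688, 272.51141357421875), 14.785612106323242) 971
side [[424.  367.3]
 [360.1 350.6]
 [428.3  91.8]
 [492.4 111.8]] [426.2 230.3]
red 438.3 323.5 133.08140563964844 [530.4 387.6 100. ]
green 450.8 286.6 127.73311614990234 [550.7 324.6  99.9]
blue 568.5 262.6 20.246126174926758 [568.3 262.2  96.3]
yellow 467.3 221.5 140.4254608154297 [583.3 200.4 103.1]
old yaw 0.30798701895105085
cells [[528.  389.8]
 [547.9 327.2]
 [568.2 264.1]
 [587.9 201.5]]
```

Checks:
- The tags and rack posts in the side view sit about 4 mm lower in y than in the top view, so I take the mean.
- Jar tops measure 96 mm, which is 8 + 88.
- The post rectangle fits a 272 x 72 mm rack.

| Target | Pick x, y (mm) | Place x, y (mm) |
|---|---|---|
| Red | 531.5, 385 | 450.5, 138 |
| Green | 551.5, 322.5 | 433.5, 202 |
| Blue | 568.5, 260 | 416.5, 266 |
| Yellow | 586, 198 | 399.5, 329.5 |

Yaw is 0.308 for the old rack and 0.26 for the new one. The jaws go across the rows, with a spin of -0.967 from the start. I'll pick with the TCP at z = 54, which keeps the fingertips at 40, above the rails.

step_arm --pt "60 -25 0" --pt "120 -50 0" --pt "180 -80 0" --pt "240 -110 -10" --pt "300 -137 -30" --pt "364 -165 -50" --pt "364 -165 -50" --pt "364 -165 -50" --pt "364 -165 -50" --spin '[-0.17,-0.34,-0.51,-0.68,-0.85,-0.967,-0.967,-0.967,-0.967]' --hand '[1,1,1,1,1,1,1,1,1]'

```text
t: 1.23
ee_pos: [530.8, 385.5, 178.6]
ee_rot: [-0.0, 0.59, 0.807, -0.0]
contact_force: [-0.4, 0.0, 0.3]
opening: 0.996
```

step_arm --pt "0 0 -40" --pt "0 0 -60" --pt "0 0 -60" --spin '[0,0,0]' --hand '[1,1,1]'

```text
t: 1.6
ee_pos: [529.6, 385.0, 116.8]
ee_rot: [-0.001, 0.59, 0.808, -0.002]
contact_force: [-0.6, -0.4, 0.5]
opening: 0.997
```

```bash
python3 - <<'E'
from m import *
for n in('top','side'): grab(n,n+'1')
a=load('top1')['color'][110:260,170:400]; b=load('side1')['color'][60:260,240:440]
a=cv2.resize(a,(600,391),interpolation=2); b=cv2.resize(b,(391,391),interpolation=2)
cv2.imwrite('pics/x1.png',cv2.resize(np.hstack([a,b]),None,fx=.8,fy=.8))
E
```

```text
(no output)
```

View pics/x1.png

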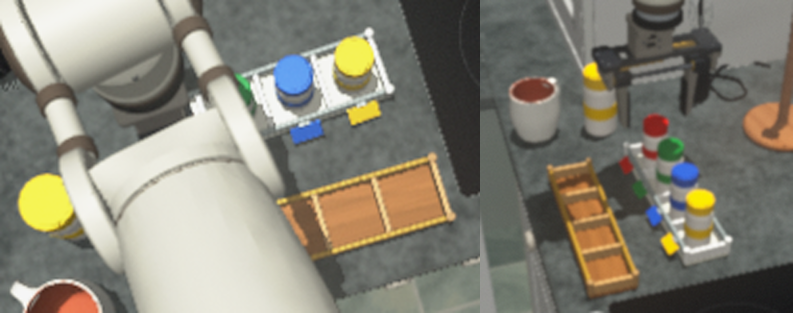

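The side view shows the jaws straddling the red jar at (656,130) across the row, clear of the big yellow jar. Next I go down and grip.

step_arm --pt "0 0 -40" --pt "0 0 -64.5" --pt "0 0 -64.5" --pt "0 0 -64.5" --pt "0 0 -64.5" --pt "0 0 -64.5" --pt "0 0 -64.5" --pt "0 0 -64.5" --spin '[0,0,0,0,0,0,0,0]' --hand '[1,1,1,0,0,0,0,0]'

```text
t: 2.7
ee_pos: [531.7, 385.0, 54.2]
ee_rot: [0.0, 0.59, 0.807, 0.0]
contact_force: [0.5, 0.5, 1.6]
opening: 0.48
```

```bash
python3 - <<'E'
from m import *
print(robot.state()['opening'],robot.state()['contact_force'])
grab('side','side2'); b=load('side2')['color'][60:260,240:440]
cv2.imwrite('pics/x2.png',cv2.resize(b,(500,500),interpolation=2))
E
```

```text
0.48006283931074356 [0.53458261 0.48632376 1.57862274]
```

View pics/x2.png

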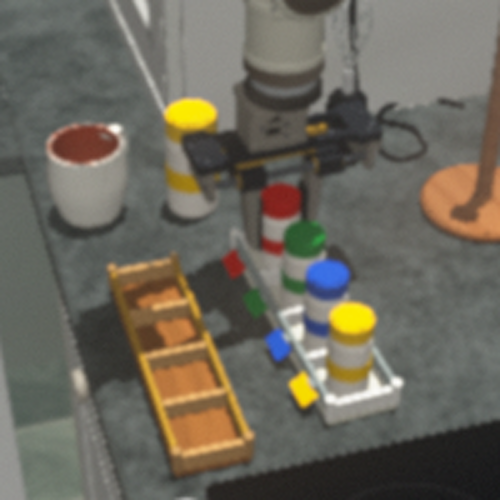

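step_arm --pt "0 0 0" --pt "0 0 0" --pt "0 0 20" --pt "0 0 60" --pt "0 0 110" --pt "0 0 110" --spin '[0,0,0,0,0,0]' --hand '[0,0,0,0,0,0]'

```text
t: 3.5
ee_pos: [534.4, 386.5, 170.7]
ee_rot: [0.002, 0.59, 0.807, 0.005]
contact_force: [0.3, -0.3, -2.4]
opening: 0.449
```

```bash
python3 - <<'E'
from m import *
print(robot.state()['opening'],robot.state()['contact_force'])
grab('side','side3'); b=load('side3')['color'][60:260,240:440]
cv2.imwrite('pics/x3.png',cv2.resize(b,(500,500),interpolation=2))
E
```

```text
0.44863950540065134 [ 0.30694253 -0.32254284 -2.43184522]
```

View pics/x3.png

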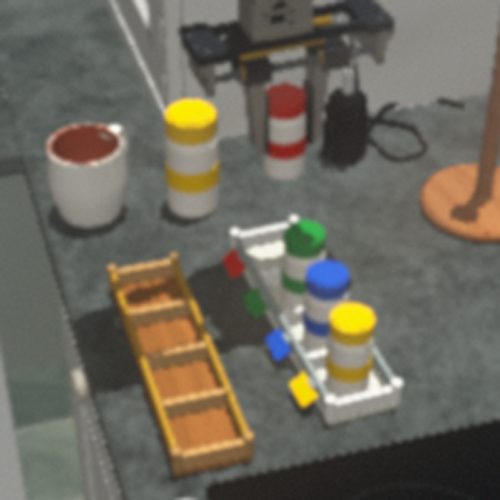

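The red jar hangs upright at (285,130) with the opening at 0.449, so it is held. Now I carry it over the right end cell.

step_arm --pt "-30 -45 0" --pt "-60 -95 0" --pt "-81 -145 0" --pt "-81 -195 0" --pt "-81 -235 0" --pt "-81 -247 0" --pt "-81 -247 0" --pt "-81 -247 -20" --pt "-81 -247 -50" --pt "-81 -247 -50" --spin '[0,-0.01,-0.02,-0.03,-0.048,-0.048,-0.048,-0.048,-0.048,-0.048]' --hand '[0,0,0,0,0,0,0,0,0,0]'

```text
t: 4.8
ee_pos: [448.0, 139.1, 111.5]
ee_rot: [-0.003, 0.609, 0.793, -0.002]
contact_force: [-0.3, 0.1, -2.5]
opening: 0.449
```

```bash
python3 - <<'E'
from m import *
print(robot.state()['ee_pos'])
grab('side','side4'); b=load('side4')['color'][60:260,240:440]
grab('top','top4'); a=load('top4')['color'][110:260,170:400]
cv2.imwrite('pics/x4.png',np.hstack([cv2.resize(a,(460,300),interpolation=2),cv2.resize(b,(300,300),interpolation=2)]))
E
```

```text
[447.99540083 139.10938412 111.51431833]
```

View pics/x4.png

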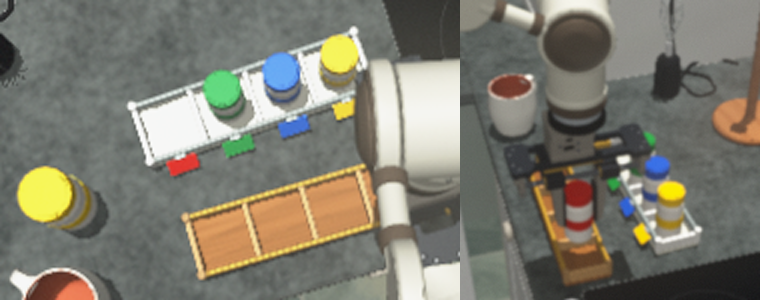

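The red jar is above the right end of the wooden rack. Now I lower it to just above the floor and let go.

step_arm --pt "0 0 -25" --pt "0 0 -45" --pt "0 0 -55" --pt "0 0 -59" --pt "0 0 -59" --pt "0 0 -59" --spin '[0,0,0,0,0,0]' --hand '[0,0,0,0,0,0]'

```text
t: 5.65
ee_pos: [451.4, 138.1, 55.9]
ee_rot: [0.001, 0.609, 0.793, 0.001]
contact_force: [-0.1, 0.4, -3.6]
opening: 0.451
```

```bash
python3 - <<'E'
from m import *
print(robot.state()['ee_pos'])
grab('side','side5'); b=load('side5')['color'][120:270,260:410]
cv2.imwrite('pics/x5.png',cv2.resize(b,(600,600),interpolation=2))
E
```

```text
[451.35317758 138.06659794  55.92709439]
```

View pics/x5.png

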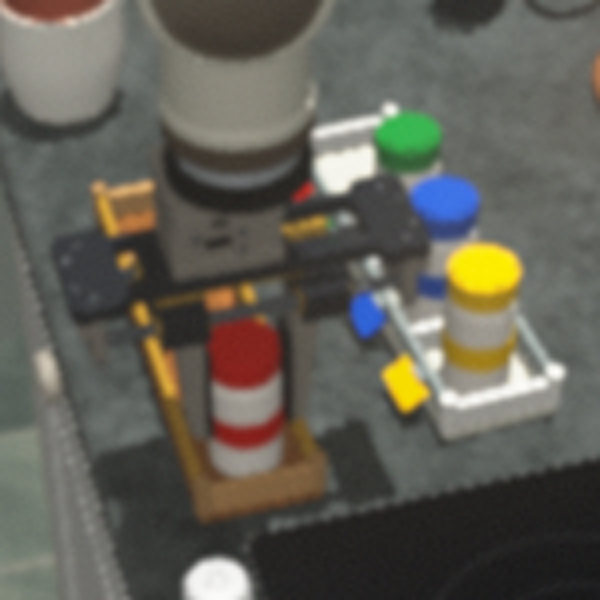

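step_arm --pt "0 0 -1.5" --pt "0 0 -1.5" --pt "0 0 -1.5" --pt "0 0 -1.5" --pt "0 0 -1.5" --pt "0 0 -1.5" --pt "0 0 20" --pt "0 0 60" --pt "0 0 115" --pt "0 0 115" --spin '[0,0,0,0,0,0,0,0,0,0]' --hand '[0,1,1,1,1,1,1,1,1,1]'

```text
t: 6.95
ee_pos: [454.0, 138.2, 174.9]
ee_rot: [0.004, 0.609, 0.793, 0.003]
contact_force: [-0.3, -0.1, -0.4]
opening: 0.996
```

```bash
python3 - <<'E'
from m import *
print(robot.state()['ee_pos'])
grab('side','side6'); b=load('side6')['color'][120:270,260:410]
cv2.imwrite('pics/x6.png',cv2.resize(b,(600,600),interpolation=2))
E
```

```text
[453.9833895  138.20527899 174.90018367]
```

View pics/x6.png

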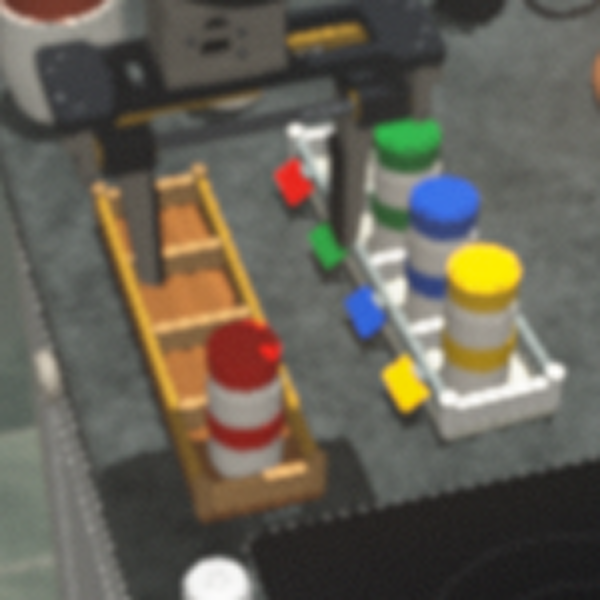

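Red stands in the right end cell. Green is next, at (551.5, 322.5), from the commanded (450.6, 138, 170.1).

step_arm --pt "25 46 0" --pt "50 92 0" --pt "76 138 0" --pt "101 184.5 0" --pt "101 184.5 0" --pt "101 184.5 0" --pt "101 184.5 -45" --pt "101 184.5 -95" --pt "101 184.5 -116" --pt "101 184.5 -116" --spin '[0.01,0.02,0.03,0.048,0.048,0.048,0.048,0.048,0.048,0.048]' --hand '[1,1,1,1,1,1,1,1,1,1]'

```text
t: 8.25
ee_pos: [550.4, 321.4, 52.9]
ee_rot: [-0.001, 0.591, 0.807, -0.001]
contact_force: [0.1, -0.3, 1.2]
opening: 1.003
```

step_arm --pt "0 0 0" --pt "0 0 0" --pt "0 0 0" --pt "0 0 0" --pt "0 0 0" --pt "0 0 0" --pt "0 0 0" --pt "0 0 20" --pt "0 0 60" --pt "0 0 110" --spin '[0,0,0,0,0,0,0,0,0,0]' --hand '[0,0,0,0,0,0,0,0,0,0]'

```text
t: 9.5
ee_pos: [550.3, 322.1, 164.7]
ee_rot: [-0.001, 0.59, 0.807, -0.001]
contact_force: [0.9, -0.1, -2.9]
opening: 0.455
```

```bash
python3 - <<'E'
from m import *
print(robot.state()['ee_pos'],robot.state()['opening'])
grab('side','side7'); b=load('side7')['color'][60:260,240:440]
cv2.imwrite('pics/x7.png',cv2.resize(b,(600,600),interpolation=2))
E
```

```text
[550.26481482 322.05488324 164.68496161] 0.45454658282831506
```

View pics/x7.png

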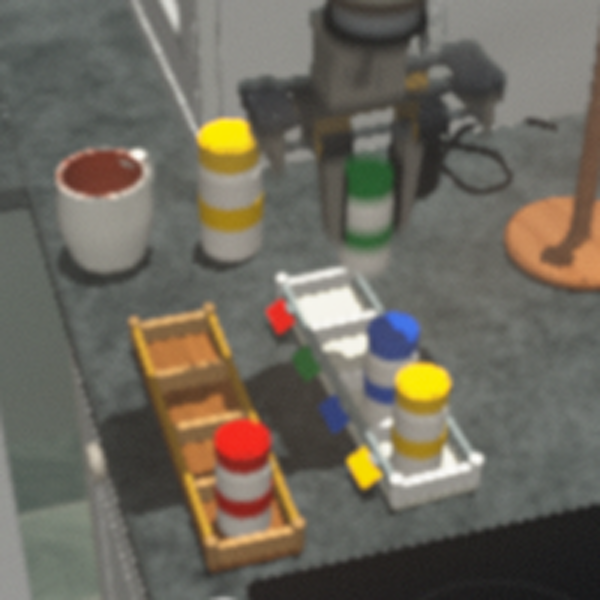

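Green hangs upright. It goes next to (433.5, 202).

step_arm --pt "-40 -30 0" --pt "-80 -70 0" --pt "-118 -105 0" --pt "-118 -120.5 0" --pt "-118 -120.5 0" --pt "-118 -120.5 -30" --pt "-118 -120.5 -70" --pt "-118 -120.5 -95" --pt "-118 -120.5 -105" --pt "-118 -120.5 -109" --spin '[-0.01,-0.03,-0.048,-0.048,-0.048,-0.048,-0.048,-0.048,-0.048,-0.048]' --hand '[0,0,0,0,0,0,0,0,0,0]'

```text
t: 10.8
ee_pos: [434.6, 202.5, 55.4]
ee_rot: [0.0, 0.609, 0.793, 0.0]
contact_force: [0.0, 0.4, -2.6]
opening: 0.451
```

```bash
python3 - <<'E'
from m import *
print(robot.state()['ee_pos'],robot.state()['opening'])
grab('side','side8'); b=load('side8')['color'][100:250,260:410]
cv2.imwrite('pics/x8.png',cv2.resize(b,(600,600),interpolation=2))
E
```

```text
[434.59960866 202.53152411  55.37330897] 0.451066989290454
```

View pics/x8.png

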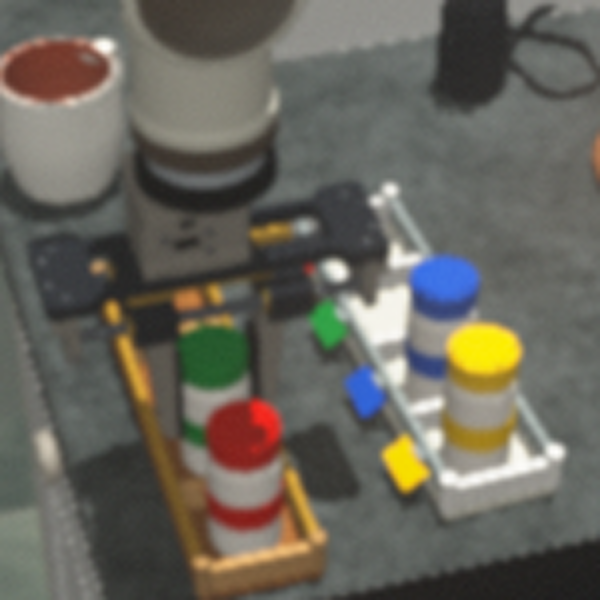

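Green is in its cell, clear of the divider, so I release and lift.

step_arm --pt "0 0 -1.5" --pt "0 0 -1.5" --pt "0 0 -1.5" --pt "0 0 -1.5" --pt "0 0 -1.5" --pt "0 0 -1.5" --pt "0 0 20" --pt "0 0 60" --pt "0 0 115" --pt "0 0 115" --spin '[0,0,0,0,0,0,0,0,0,0]' --hand '[0,1,1,1,1,1,1,1,1,1]'

```text
t: 12.1
ee_pos: [436.9, 202.7, 174.9]
ee_rot: [0.003, 0.609, 0.793, 0.004]
contact_force: [0.2, -0.5, 0.2]
opening: 1.001
```

```bash
python3 - <<'E'
from m import *
print(robot.state()['ee_pos'],robot.state()['opening'])
grab('side','side9'); b=load('side9')['color'][100:250,260:410]
cv2.imwrite('pics/x9.png',cv2.resize(b,(600,600),interpolation=2))
E
```

```text
[436.91940675 202.672235   174.92630533] 1.0014146994356434
```

View pics/x9.png

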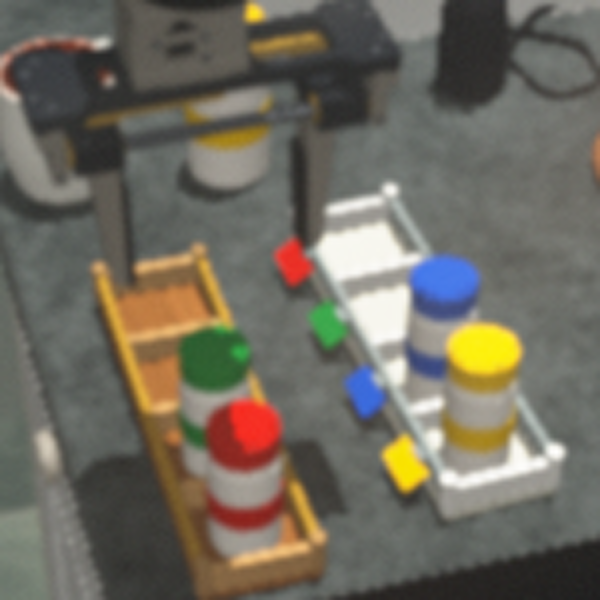

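Green stands upright in its cell. Blue is next, at (568.5, 260).

step_arm --pt "45 19 0" --pt "90 38 0" --pt "135 58 0" --pt "135 58 0" --pt "135 58 0" --pt "135 58 -45" --pt "135 58 -95" --pt "135 58 -116" --pt "135 58 -116" --pt "135 58 -116" --spin '[0.015,0.03,0.048,0.048,0.048,0.048,0.048,0.048,0.048,0.048]' --hand '[1,1,1,1,1,1,1,1,1,1]'

```text
t: 13.4
ee_pos: [570.1, 260.4, 56.6]
ee_rot: [0.001, 0.59, 0.807, 0.001]
contact_force: [-0.2, -0.0, 0.9]
opening: 0.999
```

step_arm --pt "0 0 0" --pt "0 0 0" --pt "0 0 0" --pt "0 0 0" --pt "0 0 0" --pt "0 0 0" --pt "0 0 0" --pt "0 0 20" --pt "0 0 60" --pt "0 0 110" --spin '[0,0,0,0,0,0,0,0,0,0]' --hand '[0,0,0,0,0,0,0,0,0,0]'

```text
t: 14.65
ee_pos: [567.7, 259.8, 165.3]
ee_rot: [-0.001, 0.59, 0.807, -0.001]
contact_force: [0.3, 0.2, -1.1]
opening: 0.447
```

```bash
python3 - <<'E'
from m import *
print(robot.state()['ee_pos'],robot.state()['opening'])
grab('side','side10'); b=load('side10')['color'][60:260,240:440]
cv2.imwrite('pics/x10.png',cv2.resize(b,(600,600),interpolation=2))
E
```

```text
[567.68045529 259.7863989  165.27805982] 0.4472724097762122
```

View pics/x10.png

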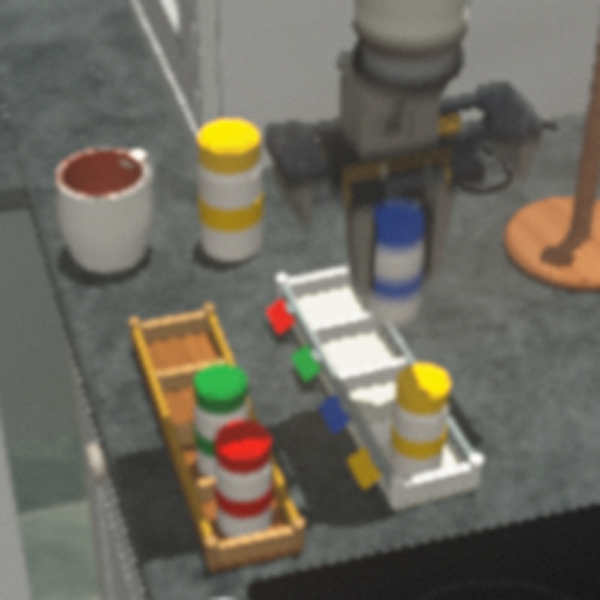

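Blue is held upright. It goes next to (416.5, 266).

step_arm --pt "-40 2 0" --pt "-85 4 0" --pt "-130 6 0" --pt "-152 6 0" --pt "-152 6 0" --pt "-152 6 -30" --pt "-152 6 -70" --pt "-152 6 -95" --pt "-152 6 -105" --pt "-152 6 -109" --spin '[-0.01,-0.03,-0.048,-0.048,-0.048,-0.048,-0.048,-0.048,-0.048,-0.048]' --hand '[0,0,0,0,0,0,0,0,0,0]'

```text
t: 15.95
ee_pos: [417.6, 266.1, 55.4]
ee_rot: [0.0, 0.61, 0.793, 0.0]
contact_force: [-0.7, -0.6, -1.1]
opening: 0.452
```

```bash
python3 - <<'E'
from m import *
print(robot.state()['ee_pos'],robot.state()['opening'])
grab('side','side11'); b=load('side11')['color'][100:250,260:410]
cv2.imwrite('pics/x11.png',cv2.resize(b,(600,600),interpolation=2))
E
```

```text
[417.60601629 266.07727127  55.44380731] 0.45173512289860535
```

View pics/x11.png

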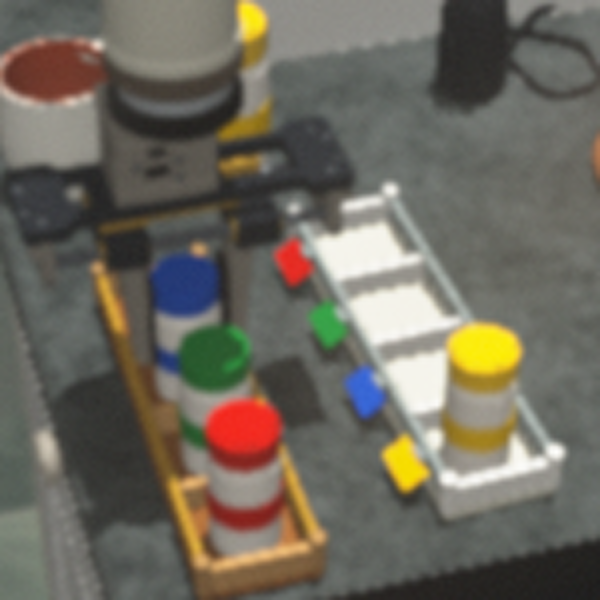

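step_arm --pt "0 0 -1.5" --pt "0 0 -1.5" --pt "0 0 -1.5" --pt "0 0 -1.5" --pt "0 0 -1.5" --pt "0 0 -1.5" --pt "0 0 20" --pt "0 0 60" --pt "0 0 115" --pt "0 0 115" --spin '[0,0,0,0,0,0,0,0,0,0]' --hand '[0,1,1,1,1,1,1,1,1,1]'

```text
t: 17.25
ee_pos: [419.8, 267.1, 175.0]
ee_rot: [0.003, 0.609, 0.793, 0.004]
contact_force: [-0.6, -0.8, 0.3]
opening: 1.0
```

```bash
python3 - <<'E'
from m import *
print(robot.state()['ee_pos'],robot.state()['opening'])
grab('side','side12'); b=load('side12')['color'][100:250,260:410]
cv2.imwrite('pics/x12.png',cv2.resize(b,(600,600),interpolation=2))
E
```

```text
[419.82796729 267.14073504 175.0433698 ] 0.9999113908893098
```

View pics/x12.png

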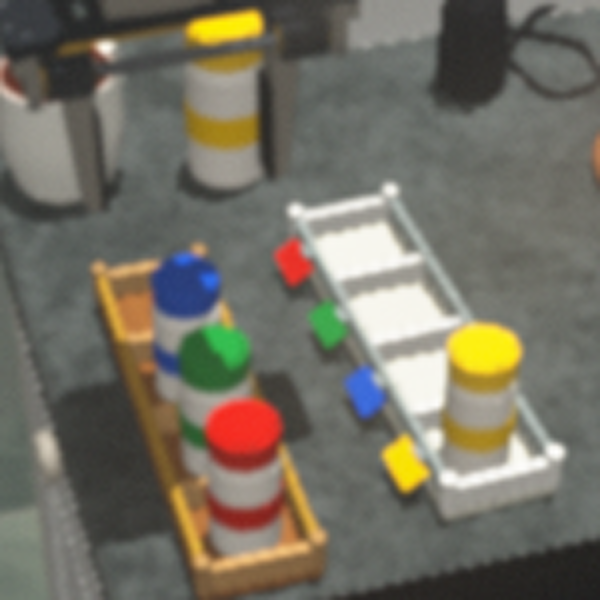

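Red, green and blue are all standing. The small yellow jar is next, in the old rack behind the yellow tag, at (586, 198).

step_arm --pt "45 -18 0" --pt "90 -36 0" --pt "135 -54 0" --pt "169.5 -68 0" --pt "169.5 -68 0" --pt "169.5 -68 0" --pt "169.5 -68 -45" --pt "169.5 -68 -95" --pt "169.5 -68 -116" --pt "169.5 -68 -116" --spin '[0.015,0.03,0.048,0.048,0.048,0.048,0.048,0.048,0.048,0.048]' --hand '[1,1,1,1,1,1,1,1,1,1]'

```text
t: 18.55
ee_pos: [584.3, 198.3, 52.8]
ee_rot: [-0.001, 0.59, 0.807, -0.001]
contact_force: [0.4, 0.7, 0.2]
opening: 1.002
```

step_arm --pt "0 0 0" --pt "0 0 0" --pt "0 0 0" --pt "0 0 0" --pt "0 0 0" --pt "0 0 0" --pt "0 0 0" --pt "0 0 20" --pt "0 0 60" --pt "0 0 110" --spin '[0,0,0,0,0,0,0,0,0,0]' --hand '[0,0,0,0,0,0,0,0,0,0]'

```text
t: 19.8
ee_pos: [585.2, 197.9, 165.2]
ee_rot: [-0.001, 0.59, 0.807, -0.001]
contact_force: [1.2, -0.2, -1.4]
opening: 0.454
```

```bash
python3 - <<'E'
from m import *
print(robot.state()['ee_pos'],robot.state()['opening'])
grab('side','side13'); b=load('side13')['color'][60:260,240:440]
cv2.imwrite('pics/x13.png',cv2.resize(b,(600,600),interpolation=2))
E
```

```text
[585.15313251 197.85503394 165.16738197] 0.4539516808215961
```

View pics/x13.png

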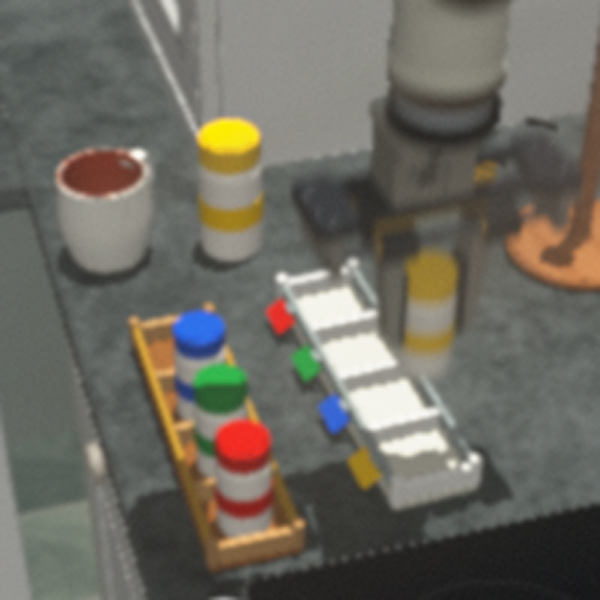

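step_arm --pt "-25 40 0" --pt "-60 80 0" --pt "-100 115 0" --pt "-145 131.5 0" --pt "-186.5 131.5 0" --pt "-186.5 131.5 0" --pt "-186.5 131.5 0" --pt "-186.5 131.5 -40" --pt "-186.5 131.5 -70" --pt "-186.5 131.5 -70" --spin '[-0.01,-0.03,-0.048,-0.048,-0.048,-0.048,-0.048,-0.048,-0.048,-0.048]' --hand '[0,0,0,0,0,0,0,0,0,0]'

```text
t: 21.1
ee_pos: [399.0, 328.3, 92.1]
ee_rot: [-0.001, 0.61, 0.792, -0.002]
contact_force: [-0.2, -0.4, -2.0]
opening: 0.454
```

step_arm --pt "0 0 -20" --pt "0 0 -32" --pt "0 0 -39" --pt "0 0 -39" --spin '[0,0,0,0]' --hand '[0,0,0,0]'

```text
t: 21.6
ee_pos: [399.8, 329.5, 55.2]
ee_rot: [-0.0, 0.61, 0.793, -0.0]
contact_force: [0.1, 0.0, -1.7]
opening: 0.451
```

```bash
python3 - <<'E'
from m import *
print(robot.state()['ee_pos'],robot.state()['opening'])
grab('side','side14'); b=load('side14')['color'][80:250,240:410]
cv2.imwrite('pics/x14.png',cv2.resize(b,(600,600),interpolation=2))
E
```

```text
[399.79908482 329.51029443  55.22079755] 0.4512160934159092
```

View pics/x14.png

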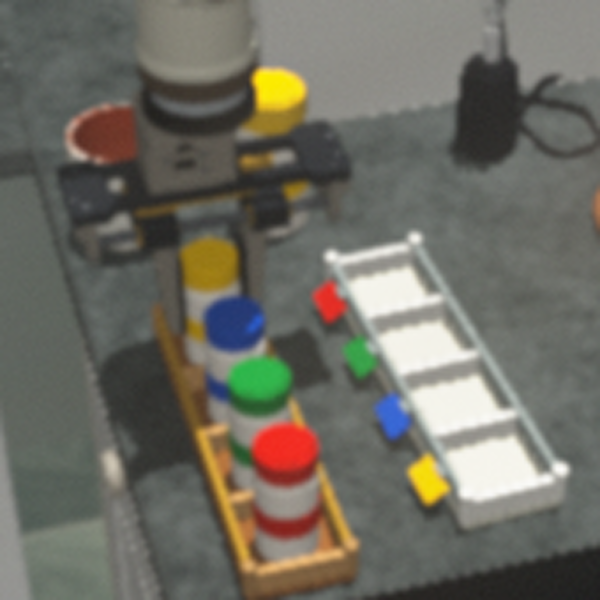

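Yellow is at the left end, on the floor of its cell. I release, lift and back away.

step_arm --pt "0 0 -1.5" --pt "0 0 -1.5" --pt "0 0 -1.5" --pt "0 0 -1.5" --pt "0 0 -1.5" --pt "0 0 -1.5" --pt "0 0 20" --pt "0 0 60" --pt "0 0 115" --pt "0 0 160" --spin '[0,0,0,0,0,0,0,0,0,0]' --hand '[0,1,1,1,1,1,1,1,1,1]'

```text
t: 22.9
ee_pos: [399.8, 329.6, 217.3]
ee_rot: [0.0, 0.609, 0.793, 0.001]
contact_force: [0.6, 0.8, 0.1]
opening: 0.999
```

step_arm --pt "-40 40 20" --pt "-80 80 20" --pt "-120 120 20" --pt "-160 160 20" --pt "-200 200 20" --pt "-200 220 20" --pt "-200 220 20" --pt "-200 220 20" --pt "-200 220 20" --spin '[0.15,0.3,0.45,0.6,0.75,0.9,0.97,0.97,0.97]' --hand '[1,1,1,1,1,1,1,1,1]'

```text
t: 24.02
ee_pos: [199.8, 549.3, 235.1]
ee_rot: [-0.0, 0.17, 0.985, -0.0]
contact_force: [-0.9, -0.8, -0.3]
opening: 1.001
```

```bash
python3 - <<'E'
from m import *
print(robot.state()['ee_pos'],robot.state()['opening'])
t=grab('top','top15'); s=grab('side','side15')
ca,sa=np.cos(.26),np.sin(.26)
for c in R:
    for a,bb,ce,px in blobs(t,c,(262,150,400,260),amin=60):
        P=bydepth(t,px); P=P[(P[:,2]>85)&(P[:,2]<105)]
        if len(P)>40:
            p=np.median(P,0); e=p[:2]-[424.5,236]; print(c,len(P),ce.round(0),p.round(1),'rack xy',(ca*e[0]+sa*e[1]).round(1),(-sa*e[0]+ca*e[1]).round(1),'z sd',P[:,2].std().round(1))
a=t['color'][110:300,150:400]; b=s['color'][90:290,240:440]
cv2.imwrite('pics/x15.png',np.hstack([cv2.resize(a,(456,346),interpolation=2),cv2.resize(b,(344,346),interpolation=2)]))
E
```

```text
[199.75458224 549.2821575  235.06275514] 1.0007282987162944
red 291 [370. 199.] [450.2 142.1  96.2] rack xy 0.7 -97.3 z sd 1.8
yellow 300 [278. 226.] [400.  332.   96.5] rack xy 1.0 99.0 z sd 2.0
green 279 [339. 208.] [434.5 205.2  96.5] rack xy 1.7 -32.4 z sd 1.8
blue 287 [309. 217.] [417.3 268.1  96.3] rack xy 1.3 32.9 z sd 1.6
```

View pics/x15.png

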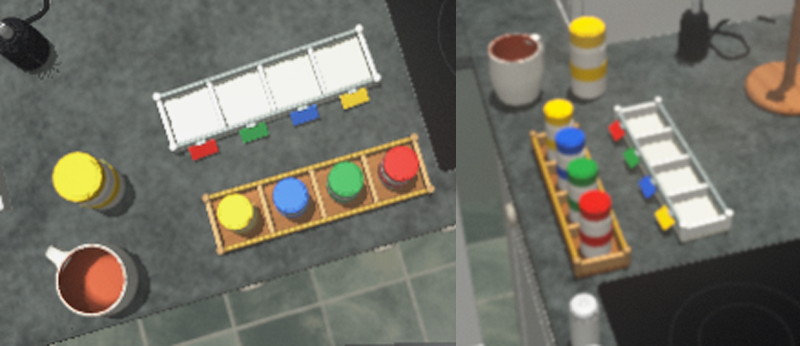

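All four jars sit within 2 mm of their cell centres, with lids at z = 96, so they are on the floor. The order is yellow, blue, green, red. The mug, shaker and large jar look unmoved, and the arm is clear, so I'm handing in.

```bash
python3 -c "
from bench import robot
print(robot.hand_in())"
```

```text
the job is handed in; nothing more can be done
None
```

All four jars are in the wooden rack in mirrored order, and I handed the job in at about 24 s. From left to right they now stand yellow, blue, green, red; in the white rack they stood red, green, blue, yellow. For yellow I used the smaller jar from the rack and left the larger look-alike where it was.

**Last checks that passed:**
- **Position:** each jar is within about 2 mm of its cell centre.
- **Upright on the floor:** the lid tops read 96 mm, which matches the 8 mm cell floor plus the 88 mm jar.
- **Let go:** the gripper is open and parked well away from the racks.
- **Forces:** contact forces read at the end of each move stayed under about 4 N.

**One disagreement:** the side camera read y about 2–5 mm lower than the top camera throughout, so I used the mean. The same offset applied to picking and placing, so it largely cancelled.

**Checked by eye only:** the mug and the large yellow jar look unmoved in the last pictures. Of the two small shakers, only one was in that view, and nothing was moved near either of them.

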